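# Snap the record adapter together in the hinged hand press

## Robot

A 6-joint arm with a two-finger parallel gripper is mounted at the origin on the work surface. World frame = base frame: x ahead of the robot, y to its left, z up, the work surface at z = 0. Lengths are in m, angles in rad, forces in N, time in s.
With the tool pointing down it reaches from about 0.225 to 0.875 m from the base axis. Payload 3.4 kg.
Tool frame: the origin (TCP) lies midway between the tips of the shut fingers; the grasp point (between the pads) lies 19 mm behind it; x points along the fingers, z is the direction in which the jaws open and shut, and the axes are right-handed (so a half turn about x gives the same grasp; the last joint's range is limited). The gripper opens to 85 mm and grips with 20 to 120 N. Pads are 22 mm wide; open, the fingers measure 114 mm over their backs; the gripper's body (76 mm by 85 mm) begins 54 mm behind the grasp point. The pads swing forward as they close: fully open they stand 13 mm farther back than shut.
Start: joints at [-1.446, 0.276, 1.505, -0, 1.361, -0.121], TCP at [0.14, -0.558, 0.231] pointing down, gripper open.
Joint ranges: [-2.89, 2.89], [-0.75, 2.08], [0.22, 2.7], [-1.18, 4.32], [0.11, 2.71], [-2.7, 2.7]. Speed limits (rad/s): [2.57, 2.57, 3.14, 3.14, 3.14, 3.14].

## Interface

Orientations are given as a unit quaternion [w, x, y, z].
In Python, from rig import manip, eyes gives the robot as it stands. The module is installed in compiled form; this text tells all that it offers.
- The arm moves only by the shell command python3 -m crank 'ROWS' [FORCE]. ROWS is JSON, a list of rows, each a list of 7 numbers: the shift along the tool's x, y, z in cm, then the turn, a rotation vector about the tool's x, y, z in degrees, then the finger opening in cm, from 0 to 8.54. A call has 1 to 5 rows; each row is the pose to reach, as a shift and turn from the pose commanded when the call began, along the tool's axes at that moment; what a row does not reach only later rows make up. A row lasts 1/8 s, in which the tool goes at most 62.5 mm and 10.7 degrees, less where a joint would pass 70% of its speed; a pose out of reach is approached as far as the arm can. A call with a gripper value outside its range is refused whole. The fingers move at their own pace and stop on an object; FORCE is the grip in N (left out, the last holds). Time passes only in rows, so rows that repeat a pose let the fingers close. It gives the time, the measured TCP pose, the force and the opening at its end, in the units of the state.
- manip.get_state(): the state, without advancing time (a new reading comes with each control period).
- eyes.get_image(name): name is "side" or "top" or "wrist"; returns a dict with "color" (384x512x3 uint8, blue, green, red), "z_map" (384x512 float32, m along the optical axis (not along the pixel's ray), 0 where there is no reading), "vertical_fov" (degrees; the focal length in pixels is half the picture's height over the tangent of half this angle, whatever the lens; pixels are square), "cx", "cy" (the principal point, pixels), "dist" ([k1, k2, p1, p2, k3] as OpenCV has them; the pictures are not rectified), "eye" and "attitude" of the camera in the world. Camera axes: x right, y up, looking along -z (the intrinsics and any distortion apply to the point x, -y, -z); pixel columns grow to the right and rows downward; lengths in m; the calibration is good to about 2 mm. A picture is of the moment at which its call begins.
- manip.sign_off(): hands the job in, once; it reports no verdict.
The state is a dict: "clock": time; "qpos": joint angles; "qd": joint speeds; "effort": joint torques, N m; "position": TCP position; "ee_rot": TCP orientation; "contact_force": force on the tool from outside, world axes, zero at the start; "moment": the same for the moment, N m; "width": finger opening in m.
Only numpy, scipy, OpenCV 4.12 (cv2) and the standard library are available. Lean on these libraries where they do the work, as an engineer would, in place of code of your own. Each camera call takes 0.05 s, during which the arm holds its last target.

## Task

Take the two-piece white record adapter from the coaster and seat it, cap up, in the round nest of the hinged hand press. Then bring the press's raised upper handle down and squeeze it gently onto the adapter until the resistance peaks and the orange cap snaps in, stop there without bearing on it harder than the snap needs, and let go. Leave the adapter seated in the nest, and the coaster, the jar and the stylus gauge where they are.

Things in the scene. Friction and masses are not known exactly. Their poses are not given: they have to be found in the camera images.
- adapter: loose record adapter, 50 g: white round base 38 mm in diameter and 20 mm tall, carrying a round orange cap 26 mm in diameter that stands 8.5 mm proud of the base's top (28.5 mm over all). Origin: centre of the base's underside; z up through the cap. It starts upright on the coaster, cap unsnapped. Hold it by the base.
- press: hinged hand press, fixed to the console: dark wood foot 235 mm (its x, from -112 to +122) x 90 mm (its y) x 20 mm tall. Origin: underside of the foot, straight below the nest's axis; +x runs from the nest to the hinge, -x is the end where the handles' grips are.
- nest (a point): centre of the floor of the grey round nest that takes the adapter's base: 34 mm above the foot's underside; the nest is 44 mm wide inside, 55 mm outside, its rim 4 mm above this floor.
- hinge (a point): axis of the press's hinge pin, along the press's y: 85 mm in +x of the nest's axis and 80 mm above the foot's underside. The two steel cheeks there reach 92 mm above the foot's underside, 40 mm wide over all.
- handle: upper steel handle of the press (arm 18 mm wide, 12 mm thick); origin on the hinge axis, its own -x runs along the arm to the bar. Starts raised 1.65 to 1.85 rad from level, leaning back past upright; its stop is at 2.0. The hinge is stiff (about 0.8 N at the bar): the handle stays where it is left. Level, it points to the press's -x.
- bar (a point): centre of the black round cross bar at the free end of the upper handle, 180 mm from the hinge; 18 mm thick, 64 mm long along the press's y. Pressing down here with the ram on the cap, the resistance rises to 8 to 12 N, then drops suddenly to nothing as the cap snaps in, then rises again as the cap is home; more than about 16 N here (36 N on the adapter) cracks the adapter.
- coaster: round blue ceramic coaster 96 mm in diameter, 8 mm thick, loose; origin centre of its underside. Leave it in place.
- jar: glass jar with steel flip-top lid, 78 mm in diameter, 98 mm tall, loose; origin centre of its underside. Leave it alone.
- gauge: small steel stylus gauge, 96 x 28 x 29 mm, loose; origin centre of its underside, long along its x. Leave it alone.
- ram_mount (a point): on the handle arm's centreline, 85 mm from the hinge, where it carries the brass ram (22 mm wide, spring-cushioned, about 8 N per mm) that comes down on the cap. The ram's foot is screw-set 12 to 34 mm below this point, differs each time and is not reported: it meets an unsnapped adapter in the nest with the handle anywhere from 0.2 rad above to 0.07 rad below level.
- cap_top (a point): centre of the top face of the adapter's orange cap: 28.5 mm above the base's underside while the cap is proud, 23 mm once it has snapped home (3 mm above the base's top). The cap resists up to about 27 N at 1.4 mm of travel, gives past 4 mm, then pulls itself home at 5.5 mm and stays. Reported no more exactly than the rest.
There are look-alikes about, which are no part of the job. Of the things that look like the adapter, the smallest one is meant.

How it is judged:
By the outcome, as a careful person would: the job done as asked, in the order asked, and still so for the second after the job is handed in, with the robot touching nothing.
It also fails if it takes over 72 s, if anything falls off the work surface, if the arm or the gripper's body presses on something with over 40 N, if the wrist force passes 120 N, or if a joint passes its speed limit or range.

## Working session

There is one attempt and no reset: what is moved stays moved. The work goes in short steps, Python scripts to look and compute and a shell command to move; the robot and the scene stay as the last step left them, time stands still between calls to the robot, and variables do not carry over. Pictures are saved under pics/ and viewed, and the job is handed in when it is done.

```bash
mkdir -p pics; cat > h.py <<'E'
import numpy as np, cv2
from rig import manip, eyes
from scipy.spatial.transform import Rotation as R
def rot(q): return R.from_quat([q[1],q[2],q[3],q[0]])
def grab(n,tag):
    d=eyes.get_image(n); cv2.imwrite(f'pics/{tag}.png',d['color']); np.save(f'pics/{tag}.npy',d,allow_pickle=True); return d
def load(tag): return np.load(f'pics/{tag}.npy',allow_pickle=True).item()
def K(d):
    f=192/np.tan(np.radians(d['vertical_fov'])/2); return np.array([[f,0,d['cx']],[0,f,d['cy']],[0,0,1.]])
def ray(d,u,v):
    p=cv2.undistortPoints(np.array([[[u,v]]],float),K(d),np.array(d['dist'],float))[0,0]
    A=np.array(d['attitude']); M=rot(A).as_matrix() if A.size==4 else A.reshape(3,3)
    return np.array(d['eye'],float), M@np.array([p[0],-p[1],-1.])
def atz(d,u,v,z):
    e,r=ray(d,u,v); return e+r*(z-e[2])/r[2]
def dep(d,u,v):
    e,r=ray(d,u,v); return e+r*d['z_map'][int(round(v)),int(round(u))]
def proj(d,P):
    A=np.array(d['attitude']); M=rot(A).as_matrix() if A.size==4 else A.reshape(3,3)
    c=M.T@(np.array(P,float)-np.array(d['eye'])); c=np.array([c[0],-c[1],-c[2]])
    return cv2.projectPoints(c.reshape(1,1,3),np.zeros(3),np.zeros(3),K(d),np.array(d['dist'],float))[0].ravel()
def cloud(d):
    h,w=d['z_map'].shape; vv,uu=np.mgrid[:h,:w]
    p=cv2.undistortPoints(np.stack([uu.ravel(),vv.ravel()],1).astype(float).reshape(-1,1,2),K(d),np.array(d['dist'],float)).reshape(h,w,2)
    A=np.array(d['attitude']); M=rot(A).as_matrix() if A.size==4 else A.reshape(3,3)
    r=np.stack([p[...,0],-p[...,1],-np.ones((h,w))],-1)@M.T
    return np.array(d['eye'])+r*d['z_map'][...,None]
def crop(tag,u0,v0,u1,v1,s,out):
    im=cv2.imread(f'pics/{tag}.png')[v0:v1,u0:u1]; cv2.imwrite(f'pics/{out}.png',cv2.resize(im,None,fx=s,fy=s,interpolation=cv2.INTER_CUBIC))
E
python3 - <<'E'
from h import *
for n in ['side','top','wrist']:
    d=grab(n,n+'0'); print(n,d['eye'],d['attitude'],d['vertical_fov'],d['cx'],d['cy'],d['dist'])
print(manip.get_state())
E
```

```text
side [0.0716025  0.51300676 0.60127878] [-0.30648229 -0.14143029  0.41071573  0.84698209] 56.333636249287395 253.40465614226306 194.2419618388921 [-0.04437627  0.          0.          0.          0.        ]
top [ 0.32242373 -0.00477149  0.86122095] [ 0.72151203  0.07128934 -0.07146026 -0.68500486] 53.2269007655978 256.8766097457476 193.56775236589144 [-0.03586985  0.          0.          0.          0.        ]
wrist [ 0.20838288 -0.54219887  0.37222451] [ 0.78042801 -0.11053514  0.08614846 -0.6093378 ] 71.19144297480382 253.06133618396967 192.97389506446788 [-0.04359247  0.          0.          0.          0.        ]
{'clock': 0.15, 'qpos': array([-1.44596508e+00,  2.76456753e-01,  1.50582423e+00, -2.36253233e-05,
        1.36071730e+00, -1.21024800e-01]), 'qd': array([-0.00090331, -0.00321553, -0.00329454,  0.00218336, -0.00204153,
       -0.0016108 ]), 'effort': array([ 3.43305237e-04, -4.17145371e+01, -2.46032864e+01, -2.76626270e-04,
        7.61065981e-03,  2.51072498e-05]), 'position': array([ 0.13987093, -0.55732455,  0.23064164]), 'ee_rot': array([ 0.55717936,  0.43526107,  0.55789504, -0.43457116]), 'contact_force': array([-0.25776851,  0.31282643,  0.43090526]), 'moment': array([ 0.01340621, -0.027122  ,  0.00933426]), 'width': 0.0859053607115915}
```

View pics/side0.png

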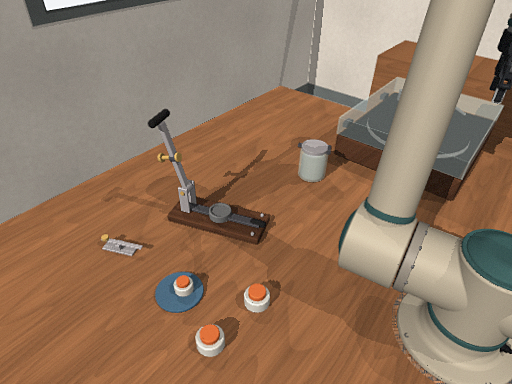

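View pics/top0.png

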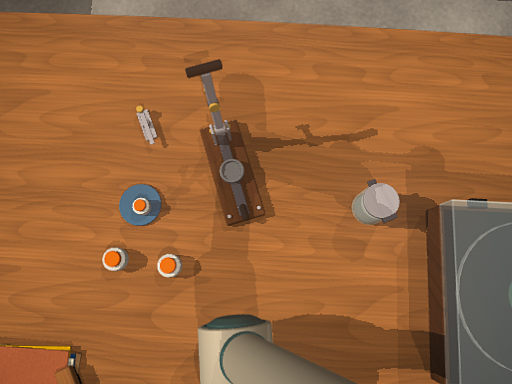

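View pics/wrist0.png

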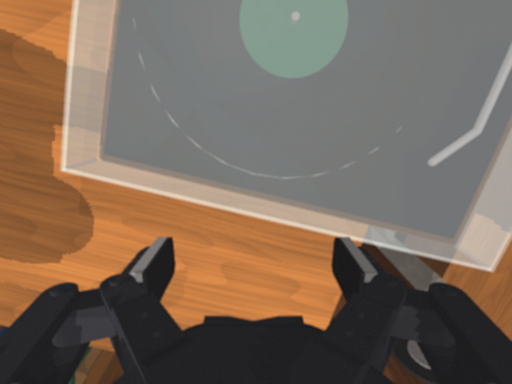

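Candidates for the adapter (top view): (140,206) on the coaster, (115,259) and (168,265) on the table. The one on the coaster looks smallest. I'll check it with a close crop and measurements.

```bash
python3 - <<'E'
from h import *
crop('top0',85,175,205,285,5,'c1'); crop('top0',175,50,285,235,3.2,'c2'); crop('side0',140,100,280,250,4,'c3')
d=load('top0');C=cloud(d)
for n,(u,v) in dict(a=(140,206),b=(115,259),c=(168,265),nest=(232,171),bar=(204,69),jar=(380,197),foot=(240,215),ga=(147,125)).items(): print(n,dep(d,u,v).round(4))
c=d['color'].astype(int)
m=(c[...,2]>200)&(c[...,1]<110)&(c[...,0]<70)
n,l,st,ce=cv2.connectedComponentsWithStats(m.astype(np.uint8))
for i in range(1,n):
    if st[i,4]>40: 
        P=C[l==i]; print(ce[i].round(1),st[i],np.median(P,0).round(4),P.max(0)-P.min(0))
E
```

```text
a [0.4502 0.2529 0.0374]
b [0.3335 0.2938 0.0372]
c [0.3272 0.1794 0.0375]
nest [0.5408 0.0576 0.0323]
bar [0.6596 0.1005 0.2601]
jar [ 0.485  -0.2524  0.0973]
foot [0.4434 0.034  0.0276]
ga [0.644  0.2635 0.0211]
```

View pics/c1.png

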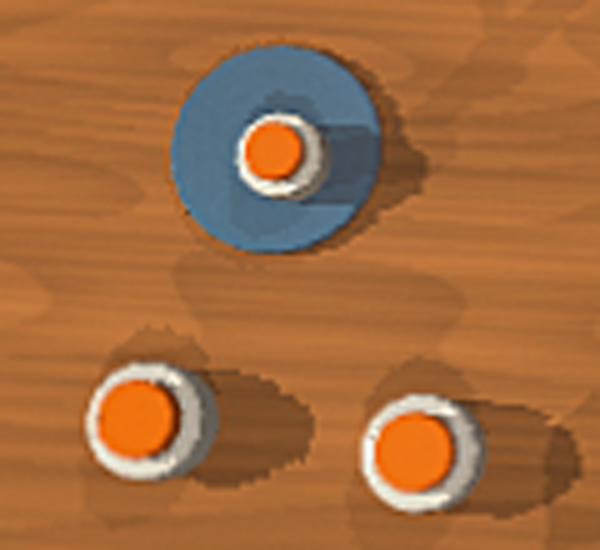

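View pics/c2.png

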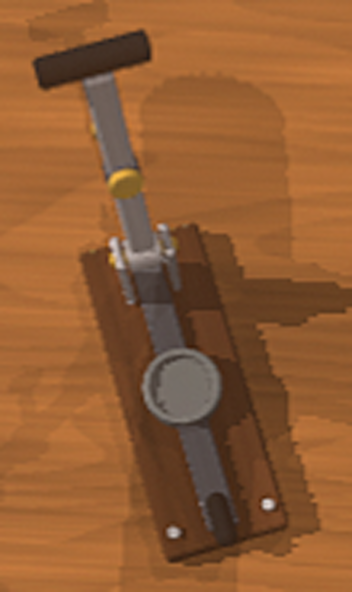

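View pics/c3.png

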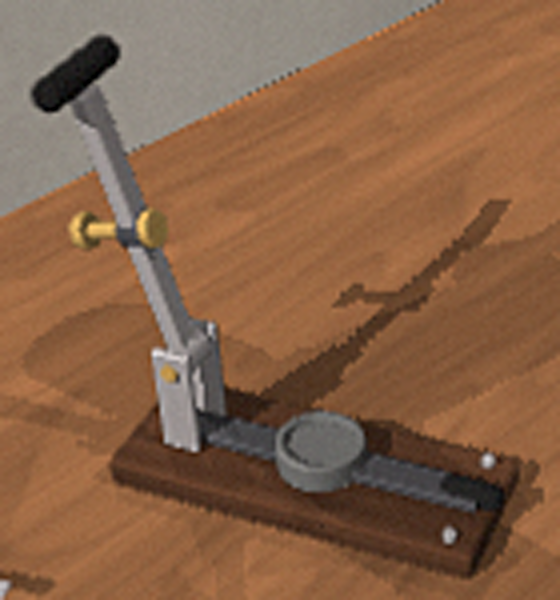

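```bash
python3 - <<'E'
from h import *
for tag in ['top0','side0']:
    d=load(tag);C=cloud(d);c=d['color'].astype(int)
    # foot top
    m=(abs(C[...,2]-.020)<.004)&(C[...,0]>.38)&(C[...,0]<.68)&(abs(C[...,1]-.06)<.13)&(c.sum(-1)<330)
    n,l,st,ce=cv2.connectedComponentsWithStats(m.astype(np.uint8)); i=1+np.argmax(st[1:,4])
    P=C[l==i]; print(tag,'foot',st[i],cv2.minAreaRect(P[:,:2].astype(np.float32)*1000), np.median(P[:,2]))
    # orange cap
    m=(c[...,2]>180)&(c[...,1]<150)&(c[...,0]<80)&(C[...,2]>.025)&(C[...,2]<.045)
    n,l,st,ce=cv2.connectedComponentsWithStats(m.astype(np.uint8))
    for i in range(1,n):
        if st[i,4]>30:
            P=C[l==i]; print('cap',ce[i].round(1),st[i],np.median(P,0).round(4),atz(d,*ce[i],.0365).round(4), cv2.minEnclosingCircle(P[:,:2].astype(np.float32)*1000))
    # coaster blue
    m=(c[...,0]>c[...,2]+30)&(C[...,2]<.02)&(C[...,2]>.0)&(C[...,1]>.15)
    P=C[m]; print('coaster',cv2.minEnclosingCircle(P[:,:2].astype(np.float32)*1000),np.median(P[:,2]))
    # rim
    m=(C[...,2]>.0335)&(C[...,2]<.043)&(np.hypot(C[...,0]-.54,C[...,1]-.057)<.035)
    P=C[m]; print('nest',cv2.minEnclosingCircle(P[:,:2].astype(np.float32)*1000),len(P))
    # bar (high dark), cheeks
    m=(C[...,2]>.235)&(C[...,2]<.32)&(C[...,0]>.6)&(C[...,0]<.75)&(abs(C[...,1]-.1)<.08)&(c.sum(-1)<200)
    P=C[m];print('bar',np.mean(P,0).round(4),P.min(0).round(4),P.max(0).round(4),len(P))
    Q=P[:,:2]-P[:,:2].mean(0);u,s,vt=np.linalg.svd(Q,full_matrices=False);print(vt[0],np.ptp(Q@vt[0]))
d=load('top0');print(atz(d,231.9,170.6,.038))
E
```

```text
top0 foot [ 200  127   43   98 1265] ((537.4459838867188, 85.57255554199219), (233.91055297851562, 37.39069366455078), 19.694839477539062) 0.019339625487933776
cap [139.1 204.7] [134 200  11  11  96] [0.453  0.2554 0.0363] [0.4531 0.2555 0.0365] ((453.0280456542969, 255.7042694091797), 12.22782039642334)
cap [111.5 258.3] [105 251  14  16 176] [0.3345 0.301  0.0374] [0.3344 0.3016 0.0365] ((334.453125, 301.4454650878906), 16.26508903503418)
cap [167.1 264.9] [160 257  15  16 185] [0.3273 0.1812 0.0374] [0.3273 0.1815 0.0365] ((327.41131591796875, 181.2744598388672), 16.472867965698242)
coaster ((307.88397216796875, 309.2396545410156), 204.36837768554688) 0.007592443120799763
nest ((541.2891845703125, 59.30128479003906), 27.42405891418457) 309
bar [0.661  0.1015 0.26  ] [0.646  0.0716 0.2527] [0.6782 0.1316 0.2647] 356
[ 0.33329944 -0.94282102] 0.06271009503110307
side0 foot [ 168  201   97   40 1098] ((536.7742309570312, 83.98162078857422), (235.76449584960938, 56.28020477294922), 16.468666076660156) 0.019717063732784867
cap [182.1 280.9] [177 276  12  12 110] [0.4508 0.2588 0.0371] [0.4511 0.2588 0.0365] ((451.9970703125, 258.2711181640625), 12.350868225097656)
cap [256.3 291.4] [249 283  17  18 229] [0.3249 0.1859 0.0383] [0.3256 0.1849 0.0365] ((325.6069641113281, 182.66392517089844), 17.17547035217285)
cap [208.8 333.6] [200 324  19  21 290] [0.3324 0.3048 0.0375] [0.3327 0.3045 0.0365] ((333.2759094238281, 303.926513671875), 17.416486740112305)
coaster ((457.663330078125, 266.1960754394531), 47.590213775634766) 0.008716086519781008
nest ((538.654052734375, 60.46942138671875), 27.794158935546875) 239
bar [0.6568 0.1081 0.2582] [0.6457 0.0722 0.2446] [0.6721 0.1354 0.2647] 195
[ 0.28581454 -0.95828495] 0.06490182942953684
[0.54022766 0.05745282 0.038     ]
```

The crop confirms it. The coaster one has a cap of about 12 mm radius and the table ones about 16.5 mm, so (140,206) is the small adapter. It's at roughly (0.452, 0.257), with the cap top at z 0.0365 as expected. The nest is near (0.540, 0.059), and the press angle is about 18°. Next I'll work out the approach.

```bash
python3 - <<'E'
from h import *
s=manip.get_state(); Rt=rot(s['ee_rot']); M=Rt.as_matrix(); print('tool axes cols\n',M.round(3))
e=np.array(load('wrist0')['eye'])-s['position']; print('cam in tool',(M.T@e).round(3))
d=load('top0');C=cloud(d); m=(C[...,1]<-.3); print('turntable max z',C[m][:,2].max())
t=np.radians(18); p=np.array([np.cos(t),np.sin(t),0])
for sg in (1,-1):
    # tool y = sg*press x, tool x=down
    X=np.array([0,0,-1.]);Y=sg*p;Z=np.cross(X,Y); G=np.stack([X,Y,Z],1)
    rv=(M.T@G); print(sg,'rotvec tool deg',np.degrees(R.from_matrix(rv).as_rotvec()).round(1), 'cam world off',(G@(M.T@e)).round(3))
print('shift tool cm to above adapter z .16',(M.T@(np.array([.452,.257,.20])-s['position'])*100).round(2))
E
```

```text
tool axes cols
 [[-0.     0.97   0.243]
 [ 0.001  0.243 -0.97 ]
 [-1.     0.    -0.001]]
cam in tool [-0.142  0.07   0.002]
turntable max z 0.1414274719877472
1 rotvec tool deg [-3.9 -0.1 -0. ] cam world off [0.067 0.02  0.142]
-1 rotvec tool deg [ 1.761e+02 -0.000e+00  1.000e-01] cam world off [-0.067 -0.02   0.142]
shift tool cm to above adapter z .16 [  3.17  50.09 -71.38]
```

```bash
cat > st.py <<'E'
from h import *
import sys
s=manip.get_state();M=rot(s['ee_rot']).as_matrix()
print('clk',round(s['clock'],2),'q',s['qpos'].round(2),'pos',s['position'].round(4),'F',s['contact_force'].round(1),'w',round(s['width'],4))
yaw=np.degrees(np.arctan2(M[1,1],M[0,1])); print('tool y yaw',yaw.round(1),'tilt',(M[:,0]).round(3))
if len(sys.argv)>3:
    print('shift cm',(M.T@(np.array([float(a) for a in sys.argv[1:4]])-s['position'])*100).round(2))
E
python3 -m crank '[[-0.5,2.5,-3.6,-10,0,0,8],[-0.5,5,-7.2,-20,0,0,8],[-0.5,7.5,-10.8,-30,0,0,8],[-0.5,10,-14.4,-40,0,0,8],[-0.5,12.5,-18,-50,0,0,8]]' 30; python3 st.py .452 .257 .2
```

```text
clock: 0.78
position: [0.2177, -0.3512, 0.2361]
ee_rot: [0.69, 0.157, 0.689, -0.157]
contact_force: [-0.1, -0.1, 0.3]
width: 0.0799
clk 0.78 q [-1.18  0.02  1.8   0.    1.31 -0.74] pos [ 0.2177 -0.3512  0.2361] F [-0.1 -0.1  0.3] w 0.0799
tool y yaw 64.4 tilt [ 0.  0. -1.]
shift cm [ 3.63 64.97 -5.16]
```

```bash
python3 -m crank '[[0,5,-0.4,-10,0,0,8],[0,10,-0.8,-20,0,0,8],[0,15,-1.2,-30,0,0,8],[0,20,-1.6,-40,0,0,8],[0,25,-2,-50,0,0,8]]'; python3 st.py .452 .257 .2
```

```text
clock: 1.4
position: [0.3089, -0.1176, 0.2363]
ee_rot: [0.691, -0.149, 0.691, 0.149]
contact_force: [1.3, 0.1, 0.0]
width: 0.0801
clk 1.4 q [-0.58 -0.11  1.93  0.    1.32 -1.  ] pos [ 0.3089 -0.1176  0.2363] F [1.3 0.1 0. ] w 0.0801
tool y yaw 114.4 tilt [ 0.001 -0.    -1.   ]
shift cm [ 3.63 28.22 28.5 ]
```

```bash
python3 -m crank '[[0,4.5,4.5,-10,0,0,7],[0,9,9,-20,0,0,7],[0,13.5,13.5,-30,0,0,7],[0,18,18,-40,0,0,7],[0,22,22.5,-50,0,0,7]]'; python3 st.py .452 .257 .16
```

```text
clock: 2.02
position: [0.4235, 0.1736, 0.2363]
ee_rot: [0.563, -0.428, 0.563, 0.428]
contact_force: [1.2, -1.1, 0.1]
width: 0.07
clk 2.02 q [ 0.24  0.09  1.73 -0.    1.32 -1.06] pos [0.4235 0.1736 0.2363] F [ 1.2 -1.1  0.1] w 0.07
tool y yaw 164.5 tilt [ 0.001 -0.001 -1.   ]
shift cm [ 7.62 -0.51  8.8 ]
```

```bash
python3 -m crank '[[2,0,3,-10,0,0,6.5],[4,-0.2,6,-20,0,0,6],[6,-0.5,8.8,-30,0,0,6],[7.6,-0.5,8.8,-33.5,0,0,6],[7.6,-0.5,8.8,-33.5,0,0,6]]'; python3 -c "
from h import *
grab('wrist','w1')"; python3 st.py .452 .257 .1
```

```text
clock: 2.65
position: [0.4511, 0.2545, 0.1587]
ee_rot: [0.416, -0.57, 0.419, 0.571]
contact_force: [-0.1, -0.7, -0.4]
width: 0.0603
clk 2.7 q [ 0.38  0.24  1.74 -0.    1.16 -1.5 ] pos [0.4518 0.2545 0.1597] F [ 1.   0.  -0.1] w 0.0601
tool y yaw -162.5 tilt [-0.002 -0.001 -1.   ]
shift cm [ 5.97 -0.11  0.23]
```

View pics/w1.png

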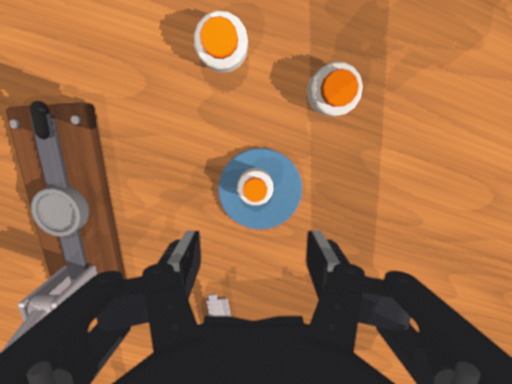

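```bash
python3 - <<'E'
from h import *
d=load('w1');C=cloud(d);c=d['color'].astype(int)
m=(c[...,2]>180)&(c[...,1]<170)&(c[...,0]<80)&(C[...,2]>.025)&(C[...,2]<.045)
n,l,st,ce=cv2.connectedComponentsWithStats(m.astype(np.uint8))
for i in range(1,n):
    if st[i,4]>30:
        P=C[l==i];print('cap',ce[i].round(1),st[i],np.median(P,0).round(4),atz(d,*ce[i],.0365).round(4),cv2.minEnclosingCircle(P[:,:2].astype(np.float32)*1000))
m=(C[...,2]>.0335)&(C[...,2]<.043)&(np.hypot(C[...,0]-.54,C[...,1]-.057)<.035)
P=C[m]; print('nest',cv2.minEnclosingCircle(P[:,:2].astype(np.float32)*1000),len(P))
m=(abs(C[...,2]-.020)<.004)&(c.sum(-1)<330)&(C[...,1]<.15)&(C[...,0]>.35)
P=C[m];print(cv2.minAreaRect(P[:,:2].astype(np.float32)*1000))
m=(c[...,0]>c[...,2]+30)&(C[...,2]<.02)&(C[...,2]>.0)
P=C[m]; print('coaster',cv2.minEnclosingCircle(P[:,:2].astype(np.float32)*1000),np.median(P[:,2]))
# white base
m=(c.min(-1)>130)&(C[...,2]>.02)&(C[...,2]<.04)&(np.hypot(C[...,0]-.452,C[...,1]-.256)<.03)
P=C[m]; print('base',cv2.minEnclosingCircle(P[:,:2].astype(np.float32)*1000),len(P))
crop('w1',0,90,130,290,3,'w1c')
E
```

```text
cap [218.8  37.1] [ 201   17   36   41 1162] [0.328 0.181 0.037] [0.3278 0.181  0.0365] ((327.57659912109375, 181.09140014648438), 16.701078414916992)
cap [340.2  87.3] [324  69  34  37 968] [0.3345 0.3    0.0368] [0.3345 0.3001 0.0365] ((334.7154541015625, 300.37847900390625), 16.45310401916504)
cap [254.6 189.2] [244 178  22  23 409] [0.4523 0.254  0.0354] [0.452  0.2539 0.0365] ((452.406982421875, 254.17333984375), 12.173480033874512)
nest ((541.6470947265625, 57.544837951660156), 28.12787628173828) 1294
((530.0735473632812, 53.798004150390625), (201.1965789794922, 90.80863189697266), 19.725696563720703)
coaster ((459.6992492675781, 261.9189758300781), 47.878475189208984) 0.006921480593163276
base ((452.7428283691406, 255.05101013183594), 19.020244598388672) 503
```

View pics/w1c.png

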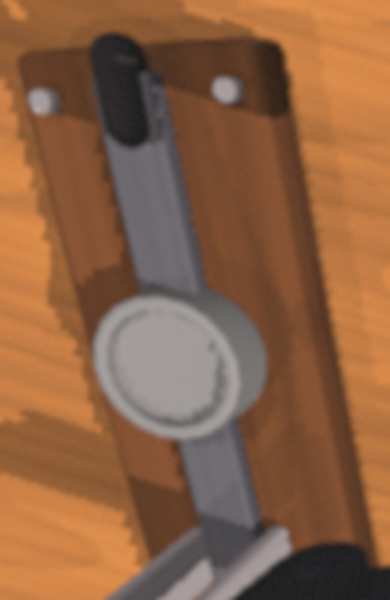

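```bash
python3 st.py .4522 .255 .011; python3 -m crank '[[4,0,0,-2,0,0,6],[8,0,0,-2,0,0,6],[11,0,0,-2,0,0,6],[11,0,0,-2,0,0,6]]'; python3 st.py .4522 .255 .011; python3 -c "
from h import *
grab('wrist','w2')"
```

```text
clk 2.7 q [ 0.38  0.24  1.74 -0.    1.16 -1.5 ] pos [0.4518 0.2545 0.1597] F [ 1.   0.  -0.1] w 0.0601
tool y yaw -162.5 tilt [-0.002 -0.001 -1.   ]
shift cm [14.87 -0.08  0.04]
clock: 3.2
position: [0.4511, 0.2538, 0.0493]
ee_rot: [0.407, -0.577, 0.409, 0.578]
contact_force: [-0.1, 0.8, 0.5]
width: 0.0603
clk 3.2 q [ 0.38  0.36  1.88 -0.    0.9  -1.53] pos [0.4511 0.2538 0.0493] F [-0.1  0.8  0.5] w 0.0603
tool y yaw -160.5 tilt [-0.003 -0.001 -1.   ]
shift cm [ 3.83 -0.15  0.08]
```

View pics/w2.png

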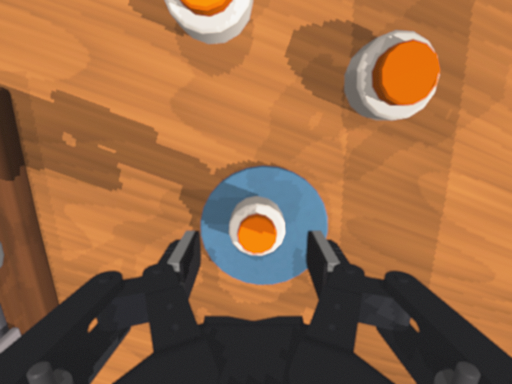

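The adapter (cap at 257,234) sits midway between the fingers (about 253), so I'll descend and grip.

```bash
python3 -m crank '[[2,-0.15,0.08,0,0,0,6],[3.8,-0.15,0.08,0,0,0,6],[3.8,-0.15,0.08,0,0,0,6]]'; python3 -m crank '[[0,0,0,0,0,0,4.5],[0,0,0,0,0,0,3.6],[0,0,0,0,0,0,3.4],[0,0,0,0,0,0,3.4]]' 25; python3 st.py .4522 .255 .011; python3 -c "
from h import *
grab('wrist','w3')"
```

```text
clock: 3.62
position: [0.454, 0.256, 0.0132]
ee_rot: [-0.408, 0.578, -0.408, -0.577]
contact_force: [0.0, -0.0, -0.1]
width: 0.06
clock: 4.12
position: [0.4547, 0.2564, 0.014]
ee_rot: [-0.409, 0.578, -0.407, -0.577]
contact_force: [-1.4, 0.4, 6.0]
width: 0.0364
clk 4.12 q [ 0.38  0.41  1.92 -0.    0.8  -1.53] pos [0.4547 0.2564 0.014 ] F [-1.4  0.4  6. ] w 0.0364
tool y yaw -160.4 tilt [ 0.003  0.001 -1.   ]
shift cm [ 0.3   0.29 -0.05]
```

View pics/w3.png

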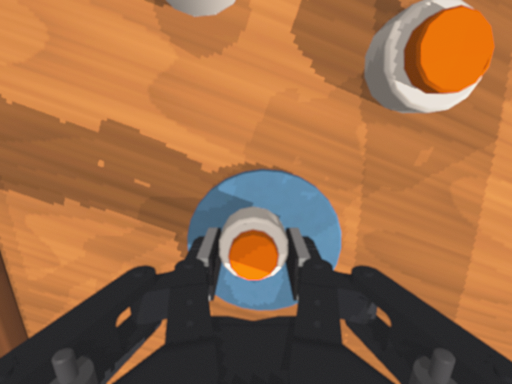

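```bash
python3 -m crank '[[-0.5,0,0,0,0,0,3.4],[-2,0,0,0,0,0,3.4],[-4,0,0,0,0,0,3.4],[-4,0,0,0,0,0,3.4]]' 25; python3 st.py .5412 .058 .1; python3 - <<'E'
from h import *
grab('wrist','w4');d=grab('side','s4');crop('s4',120,200,280,330,4,'s4c');crop('w4',160,180,350,330,4,'w4c')
E
```

```text
clock: 4.68
position: [0.4549, 0.2566, 0.0543]
ee_rot: [-0.409, 0.579, -0.406, -0.577]
contact_force: [0.5, 0.5, 0.2]
width: 0.0369
clk 4.67 q [ 0.38  0.36  1.88 -0.    0.9  -1.53] pos [0.4549 0.2566 0.0543] F [0.5 0.5 0.2] w 0.0369
tool y yaw -160.4 tilt [ 0.004  0.002 -1.   ]
shift cm [ -4.57  -1.49 -21.6 ]
```

View pics/w4c.png

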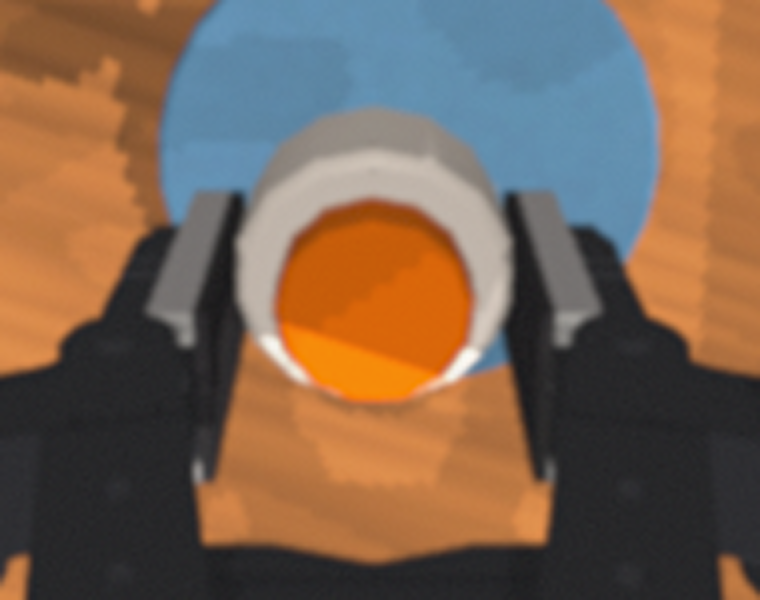

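View pics/s4c.png

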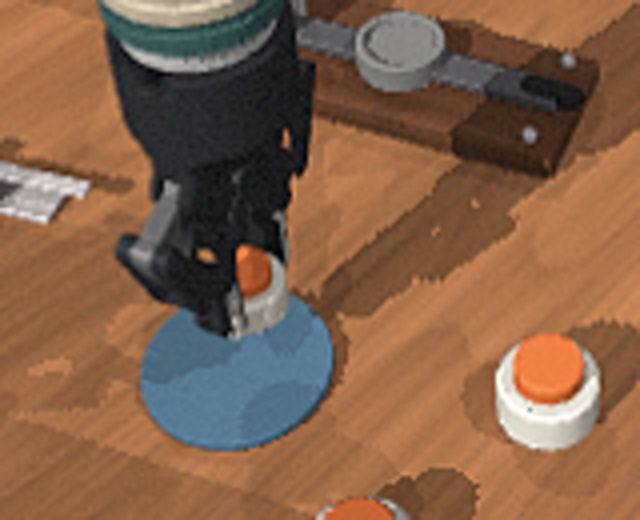

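```bash
python3 - <<'E'
from h import *
s=manip.get_state();T=s['position']
for tag in ['s4','w4']:
    d=load(tag);C=cloud(d);c=d['color'].astype(int)
    m=(c[...,2]>130)&(c[...,1]<.62*c[...,2])&(c[...,0]<70)&(C[...,2]>.055)&(np.hypot(C[...,0]-T[0],C[...,1]-T[1])<.03)
    P=C[m]; print(tag,'cap',len(P),np.median(P,0).round(4),P[:,2].max(),cv2.minEnclosingCircle(P[:,:2].astype(np.float32)*1000))
    near=(np.hypot(C[...,0]-T[0],C[...,1]-T[1])<.06)&(C[...,2]>.025)&(C[...,2]<.1)
    dark=near&(c.max(-1)<90)|near&(abs(c[...,0]-c[...,2])<15)&(c.max(-1)<130)
    z=C[dark][:,2]; print('finger low',np.sort(z)[[0,5,20,50]] )
    wh=near&(c.min(-1)>135); z=C[wh][:,2]; print('white low/high',np.sort(z)[[0,5]],z.max(),len(z))
E
```

```text
s4 cap 81 [0.4464 0.2549 0.0761] 0.1203628635441008 ((444.4254150390625, 259.2531433105469), 19.99219512939453)
finger low [0.05094848 0.0594114  0.06396993 0.06944448]
white low/high [0.05104876 0.0574935 ] 0.07030194331638062 61
w4 cap 1882 [0.4517 0.2533 0.0756] 0.07767024356417603 ((453.6752014160156, 253.84219360351562), 13.215914726257324)
finger low [0.0527345  0.05562768 0.05793051 0.06070164]
white low/high [0.05045518 0.05101418] 0.09255067768521753 1383
```

```bash
python3 st.py .543 .0597 .11; python3 -m crank '[[-3,0,-3,0,0,0,3.4],[-5.5,-0.5,-8,0,0,0,3.4],[-5.5,-1,-13,0,0,0,3.4],[-5.5,-1.5,-18,0,0,0,3.4],[-5.5,-1.7,-21.5,0,0,0,3.4]]' ; python3 -m crank '[[0,0,0,0,0,0,3.4],[0,0,0,0,0,0,3.4]]'; python3 st.py .543 .0597 .11; python3 - <<'E'
from h import *
grab('wrist','w5');grab('side','s5')
E
```

```text
clk 4.78 q [ 0.38  0.36  1.88 -0.    0.9  -1.53] pos [0.4534 0.2559 0.0525] F [-0.1 -0.2 -1.1] w 0.0363
tool y yaw -160.4 tilt [ 0.001  0.    -1.   ]
shift cm [ -5.74  -1.87 -21.49]
clock: 5.4
position: [0.5419, 0.057, 0.1065]
ee_rot: [0.408, -0.577, 0.408, 0.578]
contact_force: [-0.5, -0.5, -1.1]
width: 0.0368
clock: 5.65
position: [0.5405, 0.0595, 0.1065]
ee_rot: [0.408, -0.577, 0.408, 0.578]
contact_force: [-0.2, 0.8, -1.2]
width: 0.0365
clk 5.65 q [-0.02  0.33  1.76  0.    1.05 -1.93] pos [0.5405 0.0595 0.1065] F [-0.2  0.8 -1.2] w 0.0365
tool y yaw -160.4 tilt [-0.002  0.001 -1.   ]
shift cm [-0.36 -0.24 -0.06]
```

View pics/w5.png

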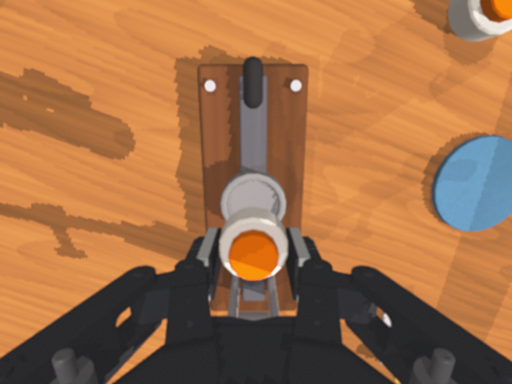

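View pics/s5.png

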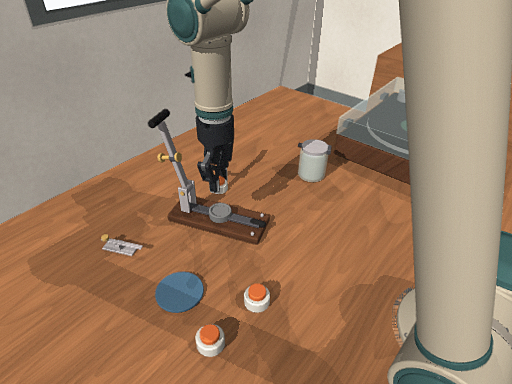

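```bash
python3 - <<'E'
from h import *
from scipy.optimize import least_squares
crop('w5',190,140,320,320,4,'w5c')
d=load('w5');C=cloud(d);c=d['color'].astype(int)
m=(c[...,2]>130)&(c[...,1]<.62*c[...,2])&(c[...,0]<70)&(C[...,2]>.11)
n,l,st,ce=cv2.connectedComponentsWithStats(m.astype(np.uint8));i=1+np.argmax(st[1:,4]);P=C[l==i]
print('cap',ce[i],np.median(P,0).round(4),cv2.minEnclosingCircle(P[:,:2].astype(np.float32)*1000))
m=(C[...,2]>.0355)&(C[...,2]<.042)&(np.hypot(C[...,0]-.54,C[...,1]-.057)<.04)
P=C[m];print('rim pts',len(P),np.median(P[:,2]))
hull=cv2.convexHull(P[:,:2].astype(np.float32)).reshape(-1,2)
t=np.radians(19.6);px=np.array([np.cos(t),np.sin(t)])
hull=hull[(hull-[.541,.058])@px<0.005]
r=least_squares(lambda q:np.hypot(*(hull-q).T)-.0275,[.541,.058]);print('nest',r.x,r.fun.std())
print(atz(d,253.5,203,.038))
E
```

```text
cap [253.1001065  254.80457934] [0.5374 0.0562 0.1278] ((512.8924560546875, 47.99164581298828), 40.89765930175781)
rim pts 738 0.03678486875664902
nest [0.5417553  0.05761176] 0.0002960481520130166
[0.53937846 0.05713111 0.038     ]
```

View pics/w5c.png

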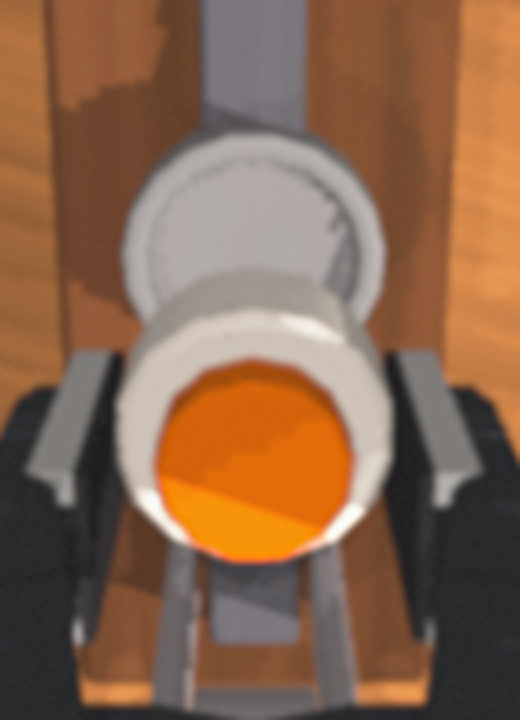

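```bash
python3 -m crank '[[0,-0.4,0,0,0,0,3.4],[2,-0.4,0,0,0,0,3.4],[4,-0.4,0,0,0,0,3.4],[5,-0.4,0,0,0,0,3.4],[5,-0.4,0,0,0,0,3.4]]'; python3 st.py;  python3 - <<'E'
from h import *
grab('wrist','w6');grab('side','s6');crop('w6',190,140,320,320,4,'w6c');crop('s6',150,130,290,250,5,'s6c')
d=load('w6');C=cloud(d);c=d['color'].astype(int)
m=(c[...,2]>130)&(c[...,1]<.62*c[...,2])&(c[...,0]<70)&(C[...,2]>.06)
n,l,st,ce=cv2.connectedComponentsWithStats(m.astype(np.uint8));i=1+np.argmax(st[1:,4]);P=C[l==i]
print('cap',ce[i],np.median(P,0).round(4))
print(proj(d,[.5417,.0576,.038]))
E
```

```text
clock: 6.38
position: [0.5449, 0.0609, 0.0568]
ee_rot: [0.407, -0.578, 0.408, 0.578]
contact_force: [0.3, 0.3, -0.5]
width: 0.0366
clk 6.38 q [-0.02  0.39  1.81 -0.    0.94 -1.93] pos [0.5449 0.0609 0.0568] F [ 0.3  0.3 -0.5] w 0.0366
tool y yaw -160.4 tilt [-0.001 -0.    -1.   ]
cap [253.71004422 251.59507265] [0.5401 0.0571 0.0782]
[253.27027266 223.7037072 ]
```

View pics/w6c.png

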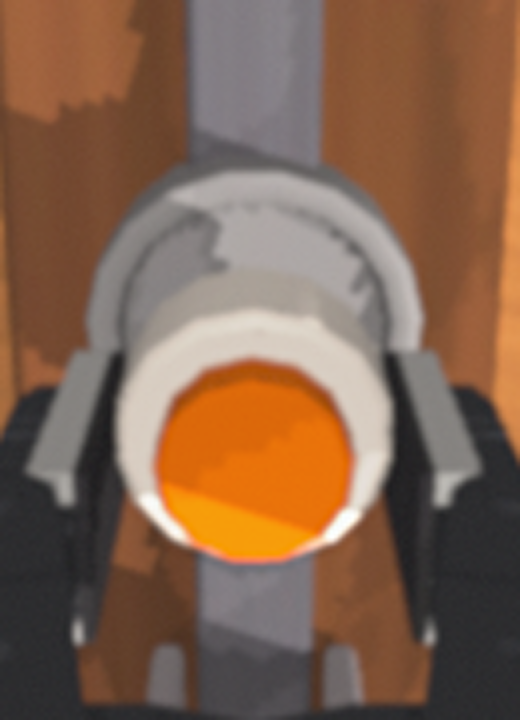

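View pics/s6c.png

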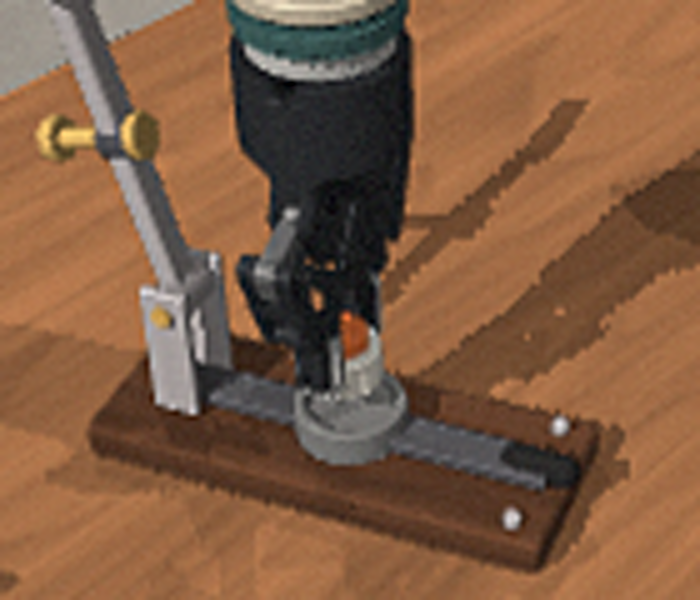

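```bash
python3 - <<'E'
from h import *
d=load('w6');C=cloud(d);t=np.radians(19.6);px=np.array([np.cos(t),np.sin(t)]);a=np.linspace(0,2*np.pi,73)
for k in (-4,-2,0,2,4):
    c0=np.array([.5417,.0576])+px*k*1e-3
    def circ(r,z): 
        q=np.array([proj(d,[c0[0]+r*np.cos(x),c0[1]+r*np.sin(x),z]) for x in a]);return q.min(0).round(1),q.max(0).round(1)
    print(k,circ(.0275,.038),'inner',circ(.022,.038)[0])
m=(C[...,2]>.0355)&(C[...,2]<.042)&(np.hypot(C[...,0]-.54,C[...,1]-.057)<.04)
from scipy.optimize import least_squares
P=C[m];hull=cv2.convexHull(P[:,:2].astype(np.float32)).reshape(-1,2)
hull=hull[(hull-[.541,.058])@px<0.0]
r=least_squares(lambda q:np.hypot(*(hull-q).T)-.0275,[.541,.058]);print('nest',r.x,r.fun.std())
cc=atz(d,253.7,254.8,.0782);print(cc)
for x,y in ((.5401,.0571),cc[:2]):
    q=np.array([proj(d,[x+.019*np.cos(b),y+.019*np.sin(b),.0697]) for b in a]);print('basecircle',q.min(0),q.max(0))
    q=np.array([proj(d,[x+.013*np.cos(b),y+.013*np.sin(b),.0782]) for b in a]);print('capcircle',q.min(0),q.max(0))
E
```

```text
-4 (array([210.3, 175.9]), array([296.2, 256.2])) inner [218.9 184.6]
-2 (array([210.5, 179. ]), array([296.1, 258.9])) inner [219.1 187.7]
0 (array([210.6, 182.2]), array([295.9, 261.5])) inner [219.2 190.8]
2 (array([210.8, 185.4]), array([295.8, 264.2])) inner [219.3 193.9]
4 (array([210.9, 188.5]), array([295.6, 266.7])) inner [219.4 197. ]
nest [0.54161588 0.05767032] 0.00030215079351679887
[0.54169113 0.05785622 0.0782    ]
basecircle [217.50890371 210.0508572 ] [289.21762821 275.09765927]
capcircle [227.32723891 227.62185094] [279.37665381 274.3350098 ]
basecircle [217.97416435 213.28496362] [289.42465357 277.85317912]
capcircle [227.78322273 230.94614945] [279.63309981 277.29044179]
```

```bash
python3 -m crank '[[0.5,0,0,0,0,0,3.4],[1.0,0,0,0,0,0,3.4],[1.2,0,0,0,0,0,3.4],[1.2,0,0,0,0,0,3.4]]'; python3 -m crank '[[0.15,0,0,0,0,0,3.4],[0.15,0,0,0,0,0,3.4]]';  python3 - <<'E'
from h import *
grab('wrist','w7');grab('side','s7');crop('w7',190,140,320,320,4,'w7c');crop('s7',150,130,290,250,5,'s7c')
E
```

```text
clock: 6.98
position: [0.5452, 0.0604, 0.0451]
ee_rot: [0.408, -0.578, 0.408, 0.578]
contact_force: [0.2, 0.3, -0.4]
width: 0.0368
clock: 7.22
position: [0.5453, 0.0604, 0.0437]
ee_rot: [0.408, -0.578, 0.408, 0.578]
contact_force: [-0.1, 0.1, -0.1]
width: 0.0364
```

View pics/w7c.png

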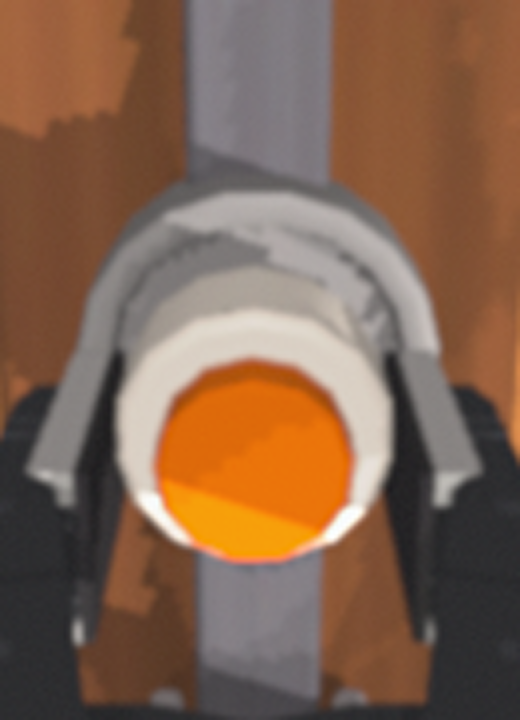

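View pics/s7c.png

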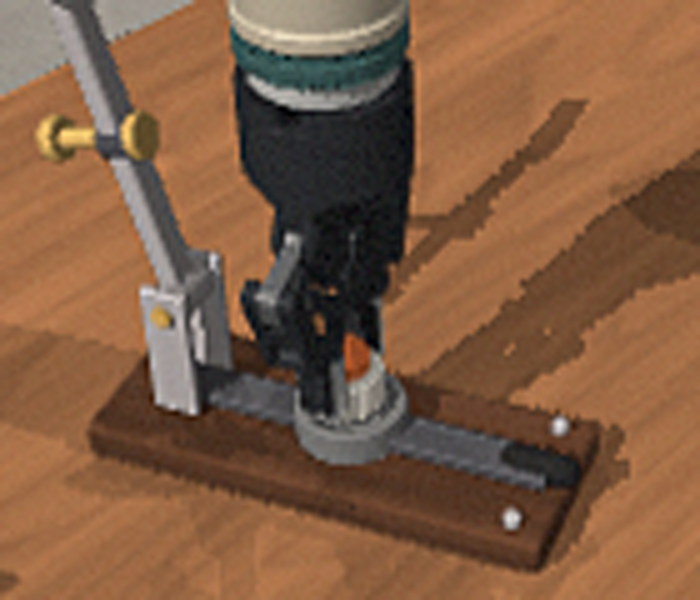

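```bash
python3 -m crank '[[0.1,0,0,0,0,0,3.4],[0.15,0,0,0,0,0,3.4],[0.15,0,0,0,0,0,3.4]]'; python3 -m crank '[[0.1,0,0,0,0,0,3.4],[0.1,0,0,0,0,0,3.4]]'
```

```text
clock: 7.7
position: [0.5452, 0.0604, 0.0422]
ee_rot: [0.408, -0.578, 0.408, 0.578]
contact_force: [-0.5, 0.4, -0.4]
width: 0.0365
clock: 7.95
position: [0.5452, 0.0604, 0.0412]
ee_rot: [0.408, -0.578, 0.408, 0.578]
contact_force: [-0.2, 0.2, -0.4]
width: 0.0367
```

```bash
python3 -m crank '[[0.1,0,0,0,0,0,3.4],[0.1,0,0,0,0,0,3.4]]'; python3 -m crank '[[0.1,0,0,0,0,0,3.4],[0.1,0,0,0,0,0,3.4]]';python3 - <<'E'
from h import *
grab('wrist','w8');grab('side','s8');crop('w8',190,140,320,320,4,'w8c');crop('s8',150,130,290,250,5,'s8c')
E
```

```text
clock: 8.2
position: [0.5452, 0.0604, 0.0402]
ee_rot: [0.408, -0.578, 0.408, 0.578]
contact_force: [0.3, -0.5, -0.3]
width: 0.0365
clock: 8.45
position: [0.5451, 0.0604, 0.04]
ee_rot: [-0.408, 0.578, -0.408, -0.578]
contact_force: [-2.0, -0.3, 4.7]
width: 0.0369
```

View pics/w8c.png

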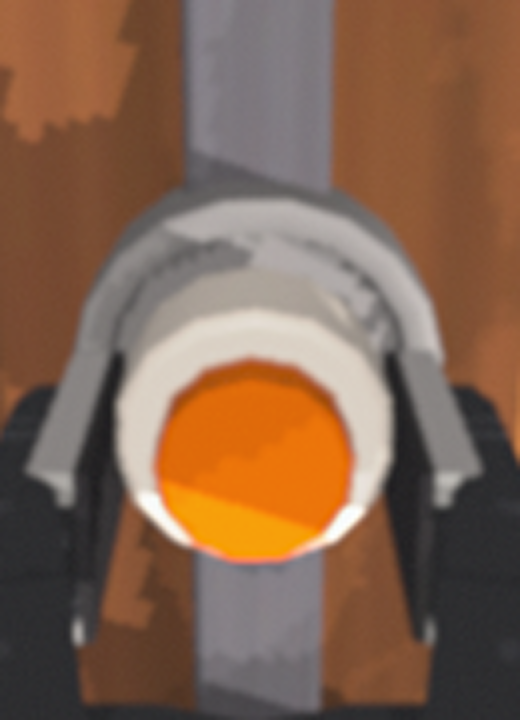

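View pics/s8c.png

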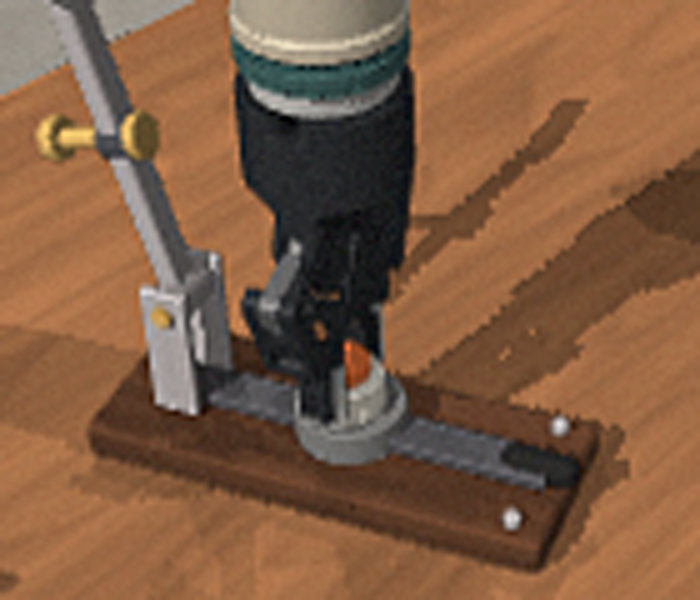

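```bash
python3 -m crank '[[0,0,0,0,0,0,4],[0,0,0,0,0,0,5],[0,0,0,0,0,0,6],[0,0,0,0,0,0,6]]'; python3 -m crank '[[-2,0,0,0,0,0,6],[-5,0,0,0,0,0,6],[-9,0,0,0,0,0,6],[-12,0,0,0,0,0,6],[-12,0,0,0,0,0,6]]';python3 - <<'E'
from h import *
grab('wrist','w9');grab('side','s9');crop('s9',140,90,280,250,4,'s9c')
E
```

```text
clock: 9.05
position: [0.5453, 0.0604, 0.0392]
ee_rot: [-0.408, 0.578, -0.408, -0.578]
contact_force: [0.4, 0.6, -0.3]
width: 0.0604
clock: 9.68
position: [0.5471, 0.0604, 0.1618]
ee_rot: [-0.409, 0.58, -0.407, -0.576]
contact_force: [-1.1, 0.0, 0.3]
width: 0.0598
```

View pics/w9.png

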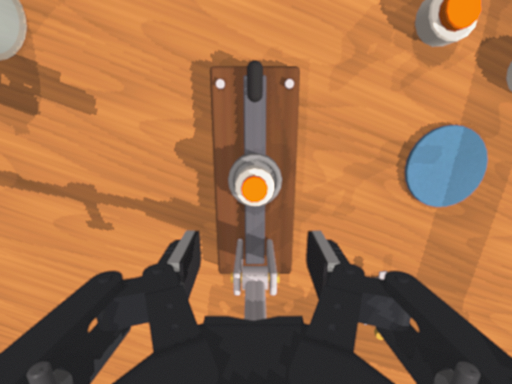

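View pics/s9c.png

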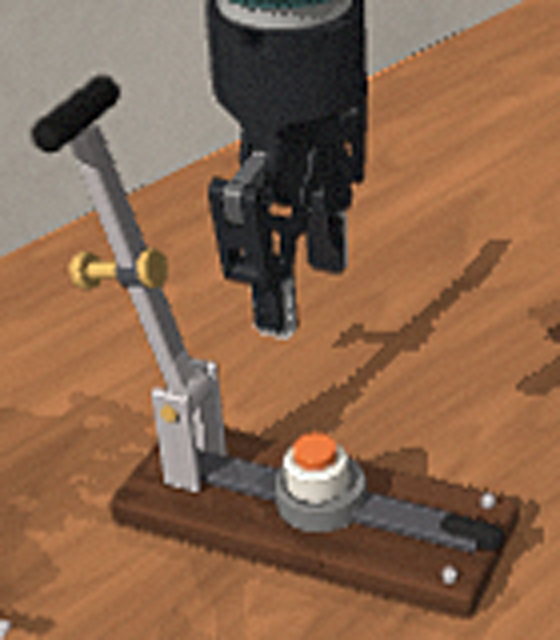

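```bash
cat > pf.py <<'E'
from h import *
t=np.radians(19.6);px=np.array([np.cos(t),np.sin(t)]);py=np.array([-px[1],px[0]]);H=np.array([.5415,.0577])+.085*px
def show():
    s=manip.get_state();q=s['position'][:2]-H;f=s['contact_force'];print('clk',s['clock'],'px %.4f py %.4f z %.4f'%(q@px,q@py,s['position'][2]),'F px %.1f py %.1f z %.1f'%(f[:2]@px,f[:2]@py,f[2]),'w %.4f'%s['width'])
if __name__=='__main__': show()
E
python3 pf.py; python3 - <<'E'
from h import *
from pf import *
d=load('w9');C=cloud(d);c=d['color'].astype(int)
m=(c[...,2]>180)&(c[...,1]<170)&(c[...,0]<80)&(C[...,2]>.045)&(C[...,2]<.075)
n,l,st,ce=cv2.connectedComponentsWithStats(m.astype(np.uint8));i=1+np.argmax(st[1:,4]);P=C[l==i];print('cap',np.median(P,0),cv2.minEnclosingCircle(P[:,:2].astype(np.float32)*1000))
for tag in('s9','top0'):
    d=load(tag);C=cloud(d);c=d['color'].astype(int)
    m=(c[...,2]>c[...,0]+50)&(c[...,1]>c[...,0]+25)&(C[...,2]>.13)&(C[...,2]<.2)&(np.hypot(C[...,0]-.64,C[...,1]-.1)<.08)
    P=C[m];q=P[:,:2]-H; 
    X=np.c_[q@px,q@py,P[:,2]];th=1.81;A=np.array([-np.cos(th),np.sin(th)]);N=np.array([-np.sin(th),-np.cos(th)]) # along arm ; down-normal (ram side)
    V=X[:,[0,2]]-[0,.08]; print(tag,len(P)); print('along',np.percentile(V@A,[2,50,98]).round(4),'normal',np.percentile(V@N,[2,20,50,80,98]).round(4))
    m=(C[...,2]>.12)&(C[...,2]<.29)&(np.hypot(C[...,0]-.65,C[...,1]-.1)<.07)
    P=C[m];q=P[:,:2]-H;V=np.c_[q@px,P[:,2]-.08]
    top=V[(np.hypot(*V.T)>.165)&(np.hypot(*V.T)<.2)]; print('bar',len(top),top.mean(0),np.pi-np.arctan2(top.mean(0)[1],top.mean(0)[0]))
E
```

```text
clk 9.775 px -0.0809 py 0.0014 z 0.1588 F px -0.3 py 0.6 z -0.4 w 0.0598
cap [0.54296427 0.05709939 0.06133788] ((543.2962646484375, 57.259124755859375), 12.220366477966309)
s9 129
along [0.076  0.0882 0.1019] normal [-0.0398 -0.034  -0.0185  0.0117  0.0129]
bar 243 [0.04103309 0.17668968] 1.7989840116435492
top0 95
along [0.0735 0.0874 0.1002] normal [-0.0377  0.0076  0.0097  0.0105  0.0116]
bar 426 [0.04152343 0.17814762] 1.7997921775680257
```

The adapter is seated upright, with the cap top at about z 0.0615 (expected 0.0625). The handle is at 1.80 rad. The ram foot looks to be about 13 mm below the mount, so contact should come near −0.05 rad. Now I'll go behind the bar with shut fingers.

```bash
python3 -m crank '[[-5,0,0,0,0,0,3],[-10,0,0,0,0,0,1],[-14.5,0,0,0,0,0,0],[-14.5,-4,0,0,0,0,0],[-14.5,-8,0,0,0,0,0]]'; python3 pf.py;  python3 -m crank '[[0,-4,0,0,0,0,0],[0,-8,0,0,0,0,0],[0,-8.5,0,0,0,0,0],[0,-8.5,0,0,0,0,0]]'; python3 pf.py; python3 - <<'E'
from h import *
grab('side','s10')
E
```

```text
clock: 10.4
position: [0.6211, 0.0874, 0.3035]
ee_rot: [0.408, -0.577, 0.408, 0.578]
contact_force: [0.5, -0.6, -0.3]
width: 0.0001
clk 10.4 px -0.0000 py 0.0013 z 0.3035 F px 0.3 py -0.7 z -0.3 w 0.0001
clock: 10.9
position: [0.7001, 0.1156, 0.302]
ee_rot: [0.407, -0.577, 0.409, 0.579]
contact_force: [-0.0, -0.1, -0.2]
width: 0.0
clk 10.9 px 0.0839 py 0.0014 z 0.3020 F px -0.0 py -0.0 z -0.2 w 0.0000
```

View pics/s10.png

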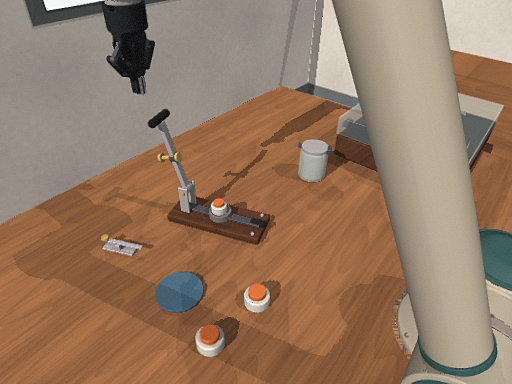

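```bash
python3 -m crank '[[3,0,0,0,0,0,0],[5.3,0,0,0,0,0,0],[5.3,0,0,0,0,0,0],[5.3,0,0,0,0,0,0]]'; python3 pf.py;  python3 -m crank '[[0,2,0,0,0,0,0],[-0.2,3.6,0,0,0,0,0],[-0.5,5.2,0,0,0,0,0],[-0.7,6.6,0,0,0,0,0],[-0.9,7.8,0,0,0,0,0]]'; python3 pf.py; python3 - <<'E'
from h import *
grab('side','s11');crop('s11',90,30,290,250,3,'s11c')
E
```

```text
clock: 11.45
position: [0.7006, 0.1155, 0.2528]
ee_rot: [-0.408, 0.578, -0.407, -0.577]
contact_force: [-0.2, 0.7, -0.9]
width: 0.0001
clk 11.45 px 0.0843 py 0.0011 z 0.2528 F px 0.1 py 0.7 z -0.9 w 0.0001
clock: 12.08
position: [0.6263, 0.0893, 0.2606]
ee_rot: [-0.408, 0.578, -0.408, -0.578]
contact_force: [1.1, 0.2, -0.2]
width: 0.0
clk 12.075 px 0.0055 py 0.0013 z 0.2606 F px 1.1 py -0.2 z -0.2 w 0.0000
```

View pics/s11c.png

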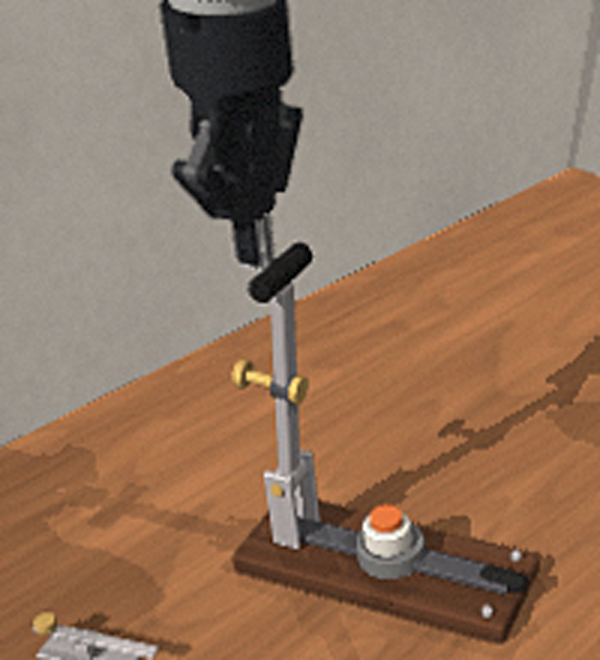

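```bash
python3 -m crank '[[0.15,1.3,0,0,0,0,0],[0.4,2.6,0,0,0,0,0],[0.8,4,0,0,0,0,0],[1.2,5.2,0,0,0,0,0],[1.9,6.8,0,0,0,0,0]]'; python3 pf.py; python3 - <<'E'
from h import *
grab('side','s12');crop('s12',90,30,290,250,3,'s12c')
E
```

```text
clock: 12.75
position: [0.5626, 0.0666, 0.241]
ee_rot: [-0.408, 0.578, -0.408, -0.578]
contact_force: [-0.0, -0.2, 0.8]
width: -0.0
clk 12.75 px -0.0621 py 0.0013 z 0.2410 F px -0.1 py -0.2 z 0.8 w -0.0000
```

View pics/s12c.png

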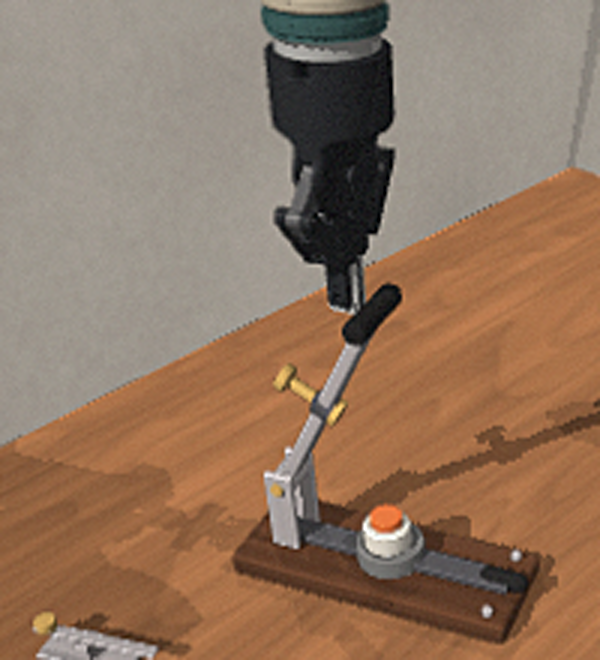

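```bash
python3 -m crank '[[0.8,1.7,0,0,0,0,0],[1.6,3.3,0,0,0,0,0],[2.3,4.7,0,0,0,0,0],[3.0,6.0,0,0,0,0,0],[3.9,7.2,0,0,0,0,0]]'; python3 pf.py; python3 - <<'E'
from h import *
grab('side','s13');crop('s13',90,30,290,250,3,'s13c')
E
```

```text
clock: 13.42
position: [0.4948, 0.0425, 0.202]
ee_rot: [-0.408, 0.578, -0.408, -0.578]
contact_force: [0.4, -0.3, -0.1]
width: -0.0001
clk 13.425 px -0.1341 py 0.0014 z 0.2020 F px 0.2 py -0.4 z -0.1 w -0.0001
```

View pics/s13c.png

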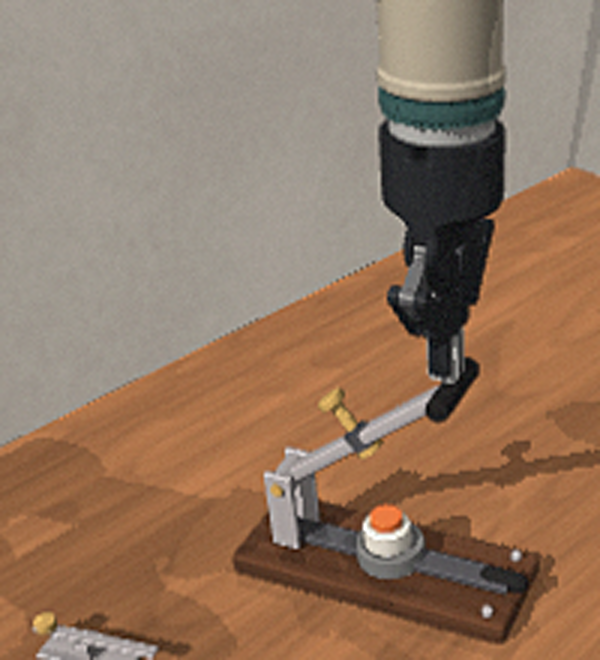

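```bash
python3 -m crank '[[1.5,1.4,0,0,0,0,0],[3,2.5,0,0,0,0,0],[4.5,3.2,0,0,0,0,0],[5.8,3.7,0,0,0,0,0],[6.8,4.0,0,0,0,0,0]]'; python3 pf.py; python3 - <<'E'
from h import *
grab('side','s14');crop('s14',130,80,290,250,4,'s14c')
E
```

```text
clock: 14.1
position: [0.4576, 0.0292, 0.1337]
ee_rot: [0.408, -0.578, 0.408, 0.578]
contact_force: [-0.3, -0.4, -0.5]
width: -0.0005
clk 14.1 px -0.1736 py 0.0013 z 0.1337 F px -0.4 py -0.3 z -0.5 w -0.0005
```

View pics/s14c.png

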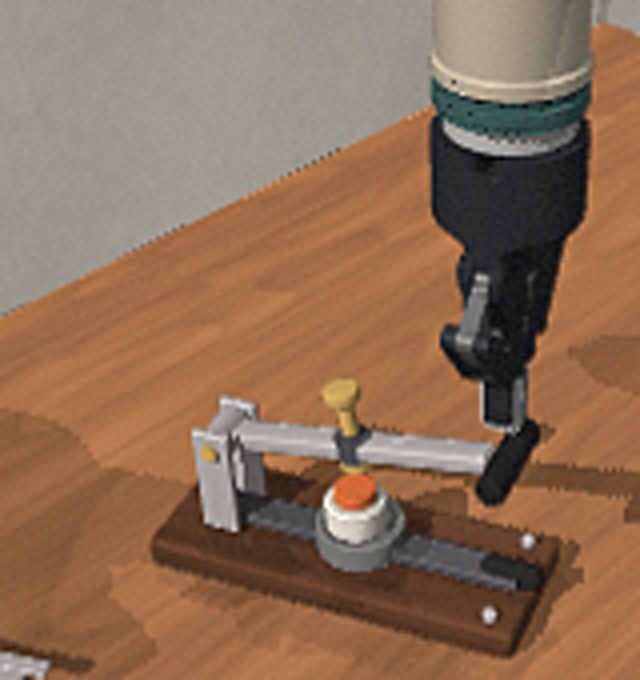

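```bash
python3 -m crank '[[0.6,0.5,0,0,0,0,0],[1.2,0.6,0,0,0,0,0],[1.8,0.6,0,0,0,0,0],[2.3,0.6,0,0,0,0,0],[2.5,0.6,0,0,0,0,0]]'; python3 pf.py; python3 - <<'E'
from h import *
grab('side','s15');crop('s15',130,80,290,250,4,'s15c')
E
```

```text
clock: 14.78
position: [0.452, 0.0273, 0.1089]
ee_rot: [0.408, -0.578, 0.408, 0.578]
contact_force: [0.5, 0.1, 0.1]
width: 0.0002
clk 14.775 px -0.1795 py 0.0014 z 0.1089 F px 0.5 py -0.1 z 0.1 w 0.0002
```

View pics/s15c.png

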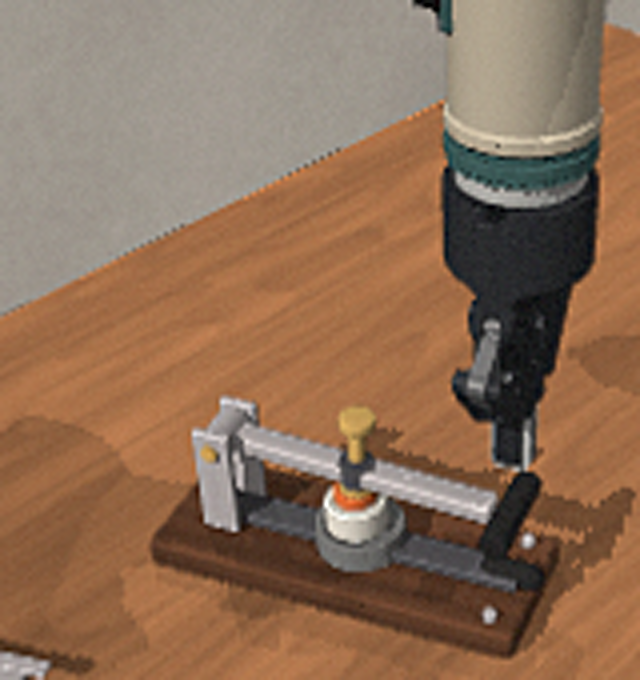

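```bash
python3 - <<'E'
from h import *
from pf import *
d=load('s15');C=cloud(d);c=d['color'].astype(int)
q=C[...,:2]-H;X=np.stack([q@px,q@py,C[...,2]],-1)
m=(abs(X[...,0]+.18)<.03)&(abs(X[...,1])<.04)&(X[...,2]>.05)&(X[...,2]<.103)&(c.sum(-1)<150)
P=X[m];print(len(P),P.mean(0),P.min(0),P.max(0))
m=(X[...,0]<-.02)&(X[...,0]>-.165)&(abs(X[...,1])<.012)&(X[...,2]>.07)&(X[...,2]<.16)&(abs(c[...,0]-c[...,2])<25)&(c.sum(-1)>350)
P=X[m];print(len(P),np.polyfit(P[:,0],P[:,2],1))
E
```

```text
171 [-0.18198891  0.00910859  0.07639093] [-0.18956953 -0.0283831   0.06538171] [-0.1700466   0.03569895  0.08098645]
379 [0.04930344 0.08401765]
```

The handle dropped ahead of the fingers and now rests at about −0.05 rad with the ram just at the cap (bar top about z 0.080). I'll come down onto the bar and then press in fine steps.

```bash
python3 -m crank '[[1,0,0,0,0,0,0],[2,0,0,0,0,0,0],[2.5,0,0,0,0,0,0],[2.5,0,0,0,0,0,0]]'; python3 -m crank '[[0.1,0,0,0,0,0,0],[0.1,0,0,0,0,0,0]]';python3 -m crank '[[0.1,0,0,0,0,0,0],[0.1,0,0,0,0,0,0]]'; python3 pf.py
```

```text
clock: 15.32
position: [0.4516, 0.0273, 0.0837]
ee_rot: [0.407, -0.577, 0.408, 0.578]
contact_force: [0.8, -0.0, 0.6]
width: -0.0004
clock: 15.58
position: [0.4522, 0.0272, 0.0835]
ee_rot: [-0.408, 0.578, -0.408, -0.578]
contact_force: [-0.3, -0.4, 0.3]
width: 0.0003
clock: 15.82
position: [0.452, 0.0273, 0.0823]
ee_rot: [-0.408, 0.578, -0.408, -0.578]
contact_force: [0.5, 0.3, -0.4]
width: 0.0003
clk 15.825 px -0.1795 py 0.0013 z 0.0823 F px 0.6 py 0.2 z -0.4 w 0.0003
```

```bash
python3 -m crank '[[0.1,0,0,0,0,0,0],[0.1,0,0,0,0,0,0]]'|grep -E "pos|force";python3 -m crank '[[0.1,0,0,0,0,0,0],[0.1,0,0,0,0,0,0]]'|grep -E "pos|force";python3 -m crank '[[0.1,0,0,0,0,0,0],[0.1,0,0,0,0,0,0]]'|grep -E "pos|force"
```

```text
position: [0.4519, 0.0273, 0.0812]
contact_force: [-0.1, 0.6, -0.7]
position: [0.4519, 0.0272, 0.0802]
contact_force: [-0.0, -1.5, -0.0]
position: [0.4521, 0.0272, 0.0793]
contact_force: [-0.7, -0.2, 0.6]
```

```bash
python3 -m crank '[[0.1,0,0,0,0,0,0],[0.1,0,0,0,0,0,0]]'|grep -E "pos|force";python3 -m crank '[[0.1,0,0,0,0,0,0],[0.1,0,0,0,0,0,0]]'|grep -E "pos|force";python3 -m crank '[[0.1,0,0,0,0,0,0],[0.1,0,0,0,0,0,0]]'|grep -E "pos|force"
```

```text
position: [0.4521, 0.0272, 0.0784]
contact_force: [-0.8, -0.5, 1.7]
position: [0.4521, 0.0272, 0.0774]
contact_force: [-1.2, 0.2, 3.2]
position: [0.4521, 0.0272, 0.0764]
contact_force: [-1.1, -0.5, 3.2]
```

```bash
python3 -m crank '[[0.1,0,0,0,0,0,0],[0.1,0,0,0,0,0,0]]'|grep -E "pos|force";python3 -m crank '[[0.1,0,0,0,0,0,0],[0.1,0,0,0,0,0,0]]'|grep -E "pos|force"
```

```text
position: [0.4521, 0.0272, 0.0755]
contact_force: [-1.4, -0.2, 6.4]
position: [0.4522, 0.0273, 0.0746]
contact_force: [-0.7, -0.5, 6.7]
```

```bash
python3 -m crank '[[0.1,0,0,0,0,0,0],[0.1,0,0,0,0,0,0]]'|grep -E "pos|force"
```

```text
position: [0.4522, 0.0272, 0.0737]
contact_force: [-0.9, 0.4, 7.0]
```

```bash
python3 -m crank '[[0.1,0,0,0,0,0,0],[0.1,0,0,0,0,0,0]]'|grep -E "pos|force"
```

```text
position: [0.4522, 0.0273, 0.0728]
contact_force: [-2.7, 0.2, 8.6]
```

```bash
python3 -m crank '[[0.1,0,0,0,0,0,0],[0.1,0,0,0,0,0,0]]'|grep -E "pos|force"
```

```text
position: [0.4522, 0.0273, 0.0719]
contact_force: [-1.5, -0.1, 8.0]
```

```bash
python3 -m crank '[[0.1,0,0,0,0,0,0],[0.1,0,0,0,0,0,0]]'|grep -E "pos|force"
```

```text
position: [0.4523, 0.0273, 0.0708]
contact_force: [-1.7, -0.1, 5.0]
```

```bash
python3 -m crank '[[0,0,0,0,0,0,0]]'|grep -E "pos|force"; python3 -m crank '[[0.05,0,0,0,0,0,0],[0.05,0,0,0,0,0,0]]'|grep -E "pos|force"
```

```text
position: [0.452, 0.0272, 0.0701]
contact_force: [0.6, -0.6, -0.1]
position: [0.4518, 0.0272, 0.0694]
contact_force: [0.4, 0.5, 0.3]
```

```bash
python3 - <<'E'
from h import *
grab('side','s16');crop('s16',180,150,280,250,7,'s16c');crop('s9',180,170,270,250,7,'s9d')
from pf import *
d=load('s16');C=cloud(d);c=d['color'].astype(int)
q=C[...,:2]-H;X=np.stack([q@px,q@py,C[...,2]],-1)
m=(abs(X[...,0]+.18)<.03)&(abs(X[...,1])<.04)&(X[...,2]>.04)&(X[...,2]<.07)&(c.sum(-1)<150)
P=X[m];print(len(P),P.mean(0),P.max(0))
E
```

```text
102 [-0.18162263  0.02126523  0.06428779] [-0.16958901  0.03630026  0.06986305]
```

View pics/s16c.png

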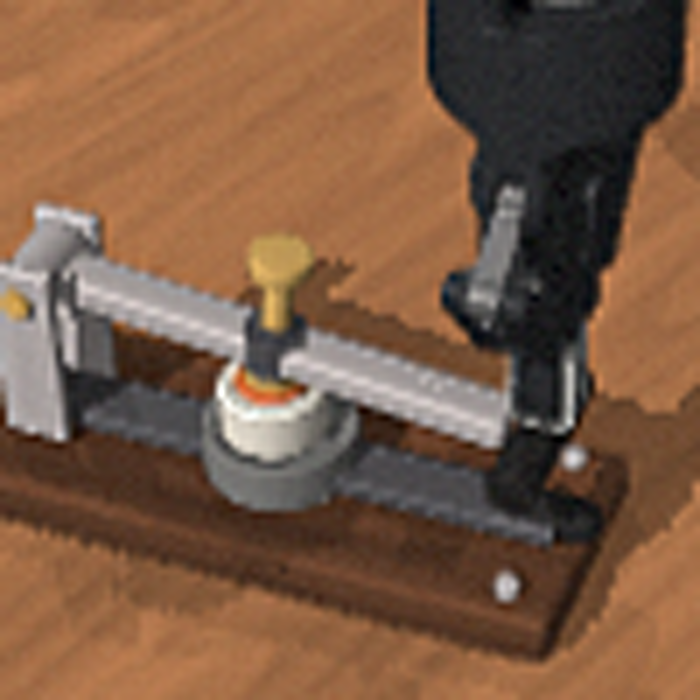

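View pics/s9d.png

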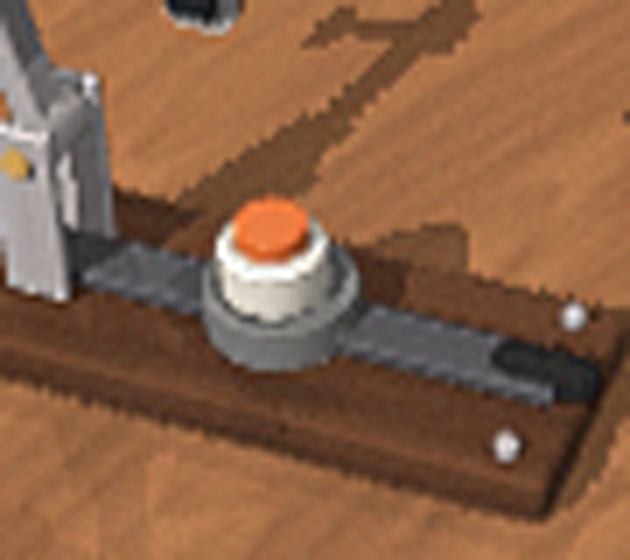

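The cap (about 265,385 in the crop) is nearly flush now, where before it stood clearly proud, and the force has dropped to zero. So it has snapped, and I'll let go.

```bash
python3 -m crank '[[-1,0,0,0,0,0,0],[-3,0,0,0,0,0,0],[-6,0,0,0,0,0,0],[-10,0,0,0,0,0,0],[-12,3,0,0,0,0,0]]'; python3 -m crank '[[0,0,0,0,0,0,0],[0,0,0,0,0,0,0]]'; python3 - <<'E'
from h import *
from pf import *
grab('side','s17');crop('s17',180,150,280,250,7,'s17c');grab('top','t17');grab('wrist','w17')
show()
for tag in ('s17','w17','t17'):
    d=load(tag);C=cloud(d);c=d['color'].astype(int)
    q=C[...,:2]-(H-.085*px)
    m=(np.hypot(q[...,0],q[...,1])<.025)&(c[...,2]>150)&(c[...,1]<.7*c[...,2])&(c[...,0]<90)&(C[...,2]>.045)&(C[...,2]<.07)
    print(tag,m.sum(),np.median(C[m],0) if m.any() else None)
    m=(c[...,0]>c[...,2]+30)&(C[...,2]<.02)&(C[...,2]>.0)&(C[...,1]>.15)&(C[...,0]>.38)
    P=C[m]; print('coaster',cv2.minEnclosingCircle(P[:,:2].astype(np.float32)*1000) if len(P) else None)
E
```

```text
clock: 19.88
position: [0.4265, 0.017, 0.1927]
ee_rot: [-0.408, 0.58, -0.406, -0.576]
contact_force: [-0.4, -1.1, -0.2]
width: -0.0001
clock: 20.12
position: [0.4241, 0.0173, 0.1899]
ee_rot: [-0.408, 0.578, -0.408, -0.577]
contact_force: [-0.4, -0.0, -0.2]
width: -0.0002
clk 20.275 px -0.2093 py 0.0014 z 0.1891 F px 0.1 py 0.4 z -0.3 w 0.0001
s17 12 [0.53920928 0.06886652 0.05680968]
coaster ((458.0863342285156, 266.2375183105469), 47.87656784057617)
w17 0 None
coaster ((458.8783264160156, 261.7284240722656), 47.68989181518555)
t17 0 None
coaster ((459.4765625, 265.49835205078125), 46.88664627075195)
```

View pics/s17c.png

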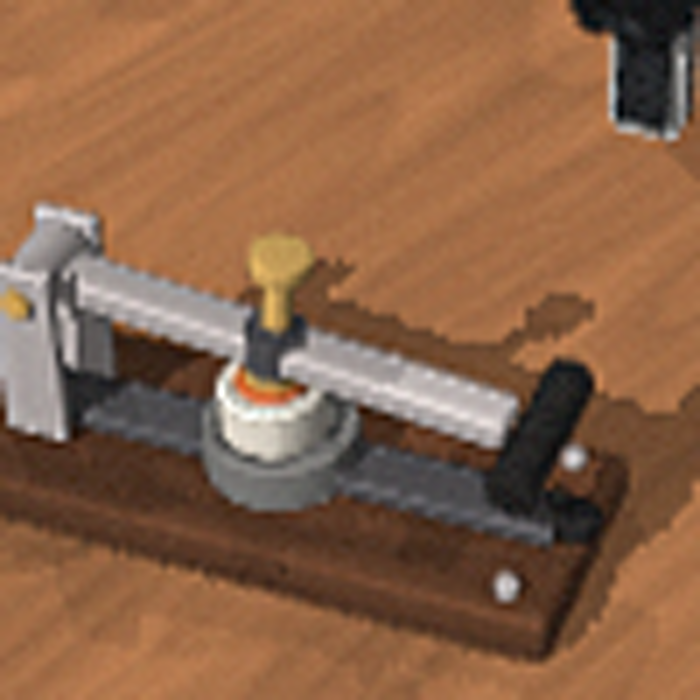

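View pics/s17.png

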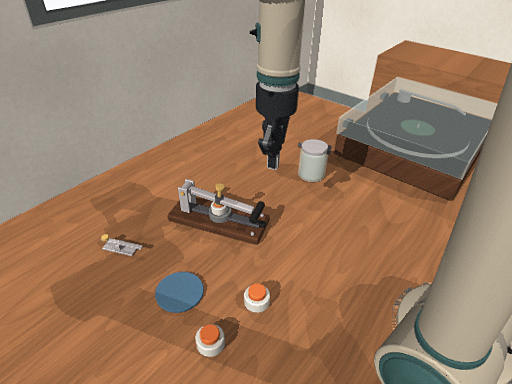

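View pics/w17.png

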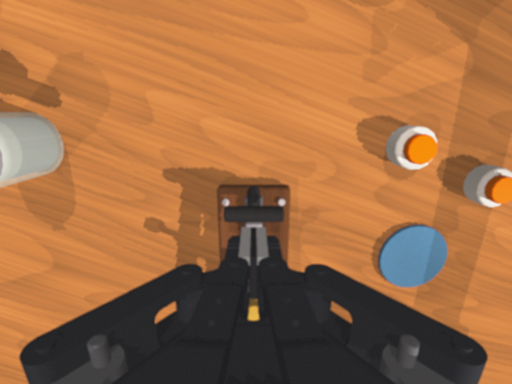

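```bash
python3 -c "
from rig import manip
print(manip.sign_off())"
```

```text
the job is handed in; nothing more can be done
None
```

The adapter is seated cap up in the press's nest with its cap snapped in, and I handed the job in at about 20 s of the 72 s allowed.

- **Seating:** I took the smallest adapter from the coaster. It met the nest floor at the expected height and stood upright, with the cap top at about 61 mm against 62.5 mm expected.
- **Pressing:** I brought the handle down with shut fingers. At about 0.65 rad it began to run ahead of them, and it came to rest with the ram on the cap, so that last stretch was not under contact. From there I pressed down in steps of about 1 mm. The readings peaked at 8.6 N at the bar, then fell to about 0 N. After that I moved only another 0.5 mm, still at about 0 N, and let go.
- **Last checks:** The cap top, partly hidden under the ram, reads about 57 mm against 57 mm expected for a snapped cap. The side camera puts the coaster within 0.5 mm of where it started. The jar, the gauge and the look-alikes look untouched in the side view, but I did not measure them again. The robot was touching nothing.
- **Disagreements:** The cameras differed by up to about 5 mm on positions, so I placed the adapter by the wrist camera. The gripper read 36.5 mm on the 38 mm base.

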